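Unlock the nest of trays and peel off the cover tray

TASK

Pull the red knob of the hold-down bolt all the way out, then take the top blue tray by its red lug and peel it off the clinging nest: raise the lug's corner first while the opposite corner is still down in the nest, so that the trays underneath stay where they are in the stand. Then carry it to the bare steel plate and finish while still holding it there, level and still, centred over the plate and a good hand's breadth above it; leave the bolt out and do not disturb the other things on the bench.

Things in the scene. Friction and masses are not known exactly. Their poses are not given: they have to be found in the camera images.
- stand: Grey steel stand, fixed to the bench: base plate 150 (x) x 250 (y, from -113 to +137) x 10 mm, origin on the bench under the centre of the tray nest. A block 40 x 24 mm, 90 mm high, centred at y = +113, guides the hold-down bolt, which slides along the stand's y axis. May be turned in yaw by up to 0.3 rad.
- bolt (a joint): Slide of the hold-down bolt in m: 0 = home (its flat tongue, 24 mm wide, reaches 11 mm over the rim at the +y end of the top tray, 2 mm above it, and keeps it down), grows as the knob is pulled outwards along the stand's +y; end stop at 0.032 (out, tongue clear of the tray). It is stiff (about 5 N) and stays where it is left.
- bolt_knob (a point): Centre of the bolt's red knob, a cylinder 26 mm in diameter and 18 mm long lying along the stand's y axis, 76 mm above the bench; it is pulled along the stand's +y. Free below and at both sides; with the bolt home it stands 25 mm (face) from the guide block.
- nest: The three nested blue trays under the top one: loose, about 0.9 kg, between low lips on the stand (2 mm play), origin on the stand's plate, axes as the stand's, rim at z = 50 mm. Must stay. Four sprung rubber clips on brackets (at y = +-36 mm, reaching out to x = +-69 mm, tops at z = 64 mm) press on the top tray's long sides.
- cover: The top blue tray, 0.15 kg: octagonal, 112 (x) x 162 (y) mm at the rim, flared walls 2.5 mm thick, feet at z = 0 (origin, centre), rim at z = 30 mm; axes as the stand's. In the nest it stands 30 mm above the nest's origin. A band along each long side (112 mm long, z = 22 to 33 mm, 114 mm over both) is held by the nest's clips, about 1 to 2 N each, until it has risen 11 mm.
- lug (a point): Grip point (z = 44 mm, x = +42, y = -67 mm in the tray) of the top tray's red lug: an upright plate 4 mm thick, 28 mm wide, rising from the rim (z = 30) to z = 58 mm at the cut corner at +x, -y. It faces the direction (1, -1)/sqrt 2 in the tray's x, y: pinch it from above along that direction, one finger inside the tray.
- far_corner (a point): Middle of the top tray's cut corner at -x, +y, opposite the lug, at rim height (x = -42, y = +67, z = 30 mm): about the point to turn the tray about when peeling.
- cover_mid (a point): Centre of the top tray's floor, inside, 10 mm above the tray's origin.
- plate_mid (a point): Centre of the upper face of the bare grey steel plate, 100 x 150 x 5 mm, fixed flat on the bench, over which the tray is presented.
- steel_cube: Bystander: loose steel block 50 x 62 x 34 mm.
- strap: Bystander: loose steel clamp strap 36 x 100 x 16 mm.
- brass_nut: Bystander: loose brass hexagon nut 22 mm.
Things that resemble listed ones, but are neither listed nor needed, are in the scene too. Leave any turquoise look-alike of the nest alone.

How it is judged:
By the outcome, as a careful person would: the job done as asked, in the order asked, and still so for the second after the job is handed in, while the arm keeps its last pose, push and grip.
It also fails if it takes over 58 s, if anything falls off the work surface, if the arm or the gripper's body presses on something with over 40 N, if the wrist force passes 120 N, or if a joint passes its speed limit or range.

ROBOT

A 6-joint arm with a two-finger parallel gripper is mounted at the origin on a cart in front of the work surface, level with it; the furniture and walls round the work are solid. World frame = base frame: x ahead of the robot, y to its left, z up, the work surface at z = 0. Lengths are in m, angles in rad, forces in N, time in s.
With the tool pointing down it reaches from about 0.375 to 0.925 m from the base axis. Payload 5.7 kg.
Tool frame: the origin (TCP) lies on the centre line of the jaws, within the pads' length; the fingertips stand 25 mm ahead of it and the grasp point (between the pads) lies 6 mm ahead of it; x points along the fingers, z is the direction in which the jaws open and shut, and the axes are right-handed (so a half turn about x gives the same grasp; the last joint's range is limited). The gripper opens to 88 mm and grips with 3 to 60 N. Pads are 20 mm wide; open, the fingers measure 115 mm over their backs; the gripper's body (75 mm by 178 mm) begins 61 mm behind the grasp point.
Start: joints at [-1.312, 0.359, 1.51, -0, 1.272, -0.115], TCP at [0.219, -0.559, 0.248] pointing down, gripper open.
Joint ranges: [-2.97, 2.97], [-1.01, 2.36], [0.21, 2.38], [-0.96, 4.11], [0.2, 2.71], [-2.98, 2.98]. Speed limits (rad/s): [2.39, 2.39, 3.14, 3.14, 3.14, 3.14].

INTERFACE

Orientations are given as a unit quaternion [w, x, y, z].
In Python, from workcell import bot gives the robot as it stands. The module is installed in compiled form; this text tells all that it offers.
- The arm moves only by the tool servo_tool, never from a script. Its argument "increments" is a list of rows, each an object of numbers: "jaw": the opening in per cent of the stroke, from 0 (shut) to 100 (fully open); "x", "y", "z": the shift along the tool's x, y, z in cm; "rx", "ry", "rz": the turn, a rotation vector about the tool's x, y, z in degrees. In form: [{"jaw": .., "x": .., "y": .., "z": .., "rx": .., "ry": .., "rz": ..}, ...]. A call has exactly 5 rows; each row shifts and turns the commanded pose from where the row before left it, along the tool's axes as they then stand; what a row does not reach is not made up. A row lasts 1/10 s, in which the tool goes at most 50 mm and 8.59 degrees, less where a joint would pass 70% of its speed; a pose out of reach is approached as far as the arm can. A call with a gripper value outside its range is refused whole. The fingers move at their own pace and stop on an object; the grip force is fixed at half the most. Time passes only in rows, so rows that do not move let the fingers close, or fill a call up. It gives the time, the measured TCP pose, the force and the opening at its end, in the units of the state.
- bot.state(): the state, without advancing time (a new reading comes with each control period).
- bot.get_image(name): name is "scene" or "top" or "wrist"; returns a dict with "frame" (420x560x3 uint8, blue, green, red), "z_map" (420x560 float32, m along the optical axis (not along the pixel's ray), 0 where there is no reading), "mtx" (3x3 intrinsics, pixels), "R" (3x3) and "t" (3): a world point X has camera coordinates R X + t; the wrist camera has in their place "mount" (4x4, takes a point from camera to tool coordinates, whose origin is the TCP and whose axes are the tool frame's). Camera axes: x right, y down, z forward; pixel columns grow to the right and rows downward; lengths in m; the calibration is good to about 2 mm. A picture is of the moment at which its call begins: read the wrist's pose just before it.
- bot.close_job(): hands the job in, once; it reports no verdict.
The state is a dict: "clock": time; "joint_pos": joint angles; "joint_velocities": joint speeds; "tau": joint torques, N m; "ee_pos": TCP position; "eef_rot": TCP orientation; "contact_force": force on the tool from outside, world axes, zero at the start; "ft_torque": the same for the moment, N m; "opening": opening from 0.0 (shut) to 1.0 (fully open).
Only numpy, scipy, OpenCV 4.12 (cv2) and the standard library are available. Lean on these libraries where they do the work, as an engineer would, in place of code of your own. Each camera call takes 0.05 s, during which the arm holds its last target.

## Working session

There is one attempt and no reset: what is moved stays moved. The work goes in short steps, Python scripts to look and compute and a tool call to move; the robot and the scene stay as the last step left them, time stands still between calls to the robot, and variables do not carry over. Pictures are saved under pics/ and viewed, and the job is handed in when it is done.

Besides the shell and the picture viewer there is one more tool, called after "Request:" as a command line: name --argument value ..., lists and objects as JSON in quotes. servo_tool: Moves the arm, as the interface text tells. Its arguments: {"type":"object","properties":{"increments":{"type":"array"}},"required":["increments"]}

```bash
mkdir -p pics; cat > h.py <<'E'
import numpy as np,cv2
from workcell import bot
from scipy.spatial.transform import Rotation as Ro
def rot(q): return Ro.from_quat([q[1],q[2],q[3],q[0]]).as_matrix()
def save(n,f):
    im=bot.get_image(n); np.savez(f'pics/{f}.npz',**im); cv2.imwrite(f'pics/{f}.png',im['frame']); return im
def w(im,u,v):
    z=float(im['z_map'][int(v),int(u)]); K=im['mtx']
    c=np.linalg.inv(K)@np.array([u,v,1.])*z
    return im['R'].T@(c-im['t'])
def cloud(im):
    z=im['z_map'].astype(float);v,u=np.mgrid[:z.shape[0],:z.shape[1]]
    K=im['mtx'];c=np.stack([u,v,np.ones_like(u)],-1)@np.linalg.inv(K).T*z[...,None]
    return (c-im['t'])@im['R']
def show():
    s=bot.state()
    for k in s: print(k,np.round(s[k],4))
E
python3 - <<'E'
from h import *
show()
for n in ['scene','top']:
    im=save(n,n+'0');print(n,im['R'],im['t'])
print(bot.get_image('wrist')['mount'])
E
```

```text
clock 0.0
joint_pos [-1.3121  0.3595  1.5114 -0.      1.2725 -0.1151]
joint_velocities [ 0.0003  0.0004 -0.0017  0.0001 -0.0001 -0.0006]
tau [-3.70000e-03 -5.15379e+01 -2.70721e+01  6.76000e-02  3.49000e-02
 -2.00000e-04]
ee_pos [ 0.2189 -0.558   0.2468]
eef_rot [ 0.5837  0.3988  0.5847 -0.398 ]
contact_force [ 0.1507 -0.7527 -0.3524]
ft_torque [0.0172 0.0034 0.0342]
opening 1.0003
scene [[-0.82067361 -0.5712264  -0.01397206]
 [-0.3063308   0.46047987 -0.83313848]
 [ 0.48234455 -0.6794547  -0.55288792]] [0.31892749 0.32269348 1.57878471]
top [[ 0.004193   -0.99995801  0.00814827]
 [-0.99171524 -0.00520432 -0.12835027]
 [ 0.12838728 -0.00754259 -0.99169542]] [-0.19287346  0.54572269  1.57278102]
[[ 5.12829370e-04 -2.62714973e-01  9.64873349e-01 -1.37466283e-01]
 [ 6.74963259e-04 -9.64873165e-01 -2.62715282e-01  7.28262432e-02]
 [ 9.99999641e-01  7.85982172e-04 -3.17492343e-04  1.05823916e-03]
 [ 0.00000000e+00  0.00000000e+00  0.00000000e+00  1.00000000e+00]]
```

View pics/scene0.png

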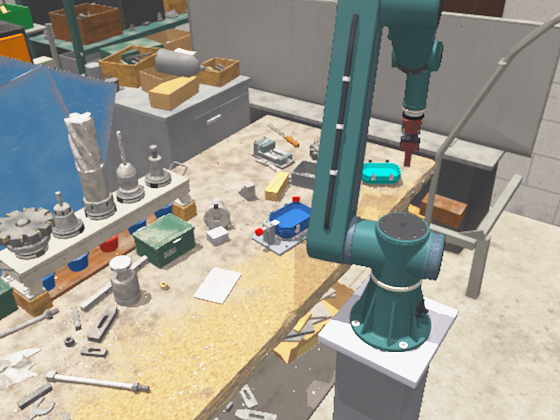

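View pics/top0.png

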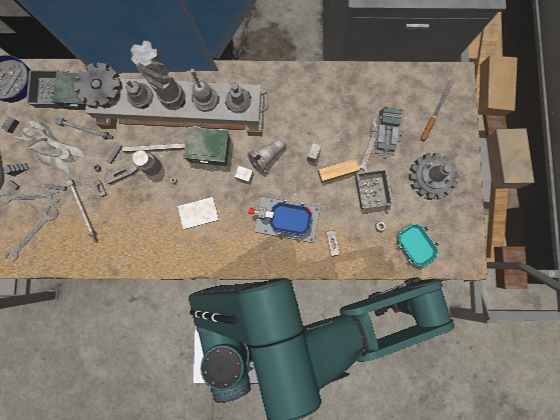

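```bash
python3 - <<'E'
from h import *
d=np.load('pics/top0.npz');im={k:d[k] for k in d}
f=im['frame'][180:255,165:345];cv2.imwrite('pics/c1.png',cv2.resize(f,None,fx=4.4,fy=4.4,interpolation=cv2.INTER_CUBIC))
for p in [(198,213),(181,208),(213,201),(217,221),(184,227),(251,212),(291,219),(268,198),(257,233),(320,205),(313,240),(310,210),(333,243),(380,227),(244,174),(230,225),(207,145),(265,155)]: print(p,np.round(w(im,*p),4))
E
```

```text
(198, 213) [0.5217 0.1568 0.0032]
(181, 208) [0.5423 0.2279 0.0023]
(213, 201) [0.5721 0.0962 0.0035]
(217, 221) [ 0.4893  0.0781 -0.0007]
(184, 227) [0.4631 0.211  0.009 ]
(251, 212) [ 0.5174 -0.068   0.0869]
(291, 219) [ 0.4942 -0.2262  0.0494]
(268, 198) [ 0.5842 -0.1322  0.0149]
(257, 233) [ 0.4406 -0.0876 -0.0019]
(320, 205) [ 0.5585 -0.3486 -0.0025]
(313, 240) [ 0.4122 -0.3174  0.0114]
(310, 210) [ 0.5249 -0.2987  0.1003]
(333, 243) [ 0.4008 -0.4007 -0.0011]
(380, 227) [ 0.4671 -0.5942  0.0072]
(244, 174) [ 0.6796 -0.0336  0.0381]
(230, 225) [0.4728 0.0238 0.0015]
(207, 145) [0.7867 0.1121 0.0872]
(265, 155) [ 0.7502 -0.1203  0.0756]
```

View pics/c1.png

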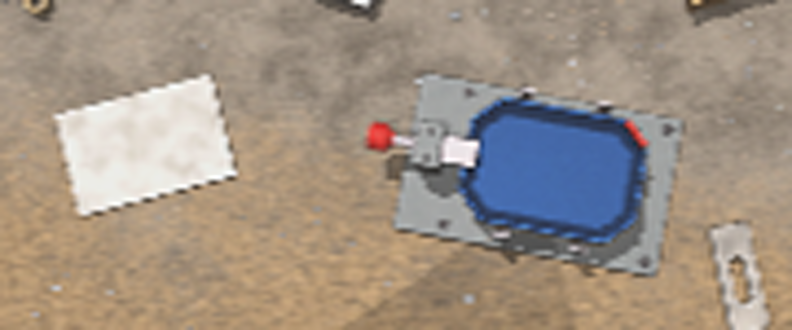

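```bash
python3 - <<'E'
from h import *
s=bot.state();R=rot(s['eef_rot']);print(np.round(R,3))
d=np.load('pics/top0.npz');im={k:d[k] for k in d}
P=cloud(im);f=im['frame'].astype(int);b,g,r=f[...,0],f[...,1],f[...,2]
m=(r>150)&(g<90)&(b<90);m[:180]=0;m[255:]=0
print([ (u,v,np.round(P[v,u],3)) for v,u in np.argwhere(m) if 165<u<345])
m=(b>120)&(r<90)&(g<120);m[:180]=0;m[255:]=0;m[:,:260]=0;m[:,325:]=0
q=np.argwhere(m).mean(0);print(q)
# plate
m=((f.min(-1)>185)).astype(np.uint8);m[:190]=0;m[240:]=0;m[:,:170]=0;m[:,225:]=0
c=cv2.minAreaRect(np.argwhere(m)[:,::-1].astype(np.float32));print(c)
K=im['mtx']
def onz(u,v,z):
    ray=im['R'].T@np.linalg.inv(K)@np.array([u,v,1.]);c0=-im['R'].T@im['t'];return c0+ray*(z-c0[2])/ray[2]
print(onz(*c[0],0.005));B=np.array([onz(*p,.005) for p in cv2.boxPoints(c)]);print(B,np.linalg.norm(B-np.roll(B,1,0),axis=1))
# stand plate
for p in [(165+427/4.4,180+75/4.4),(165+681/4.4,180+120/4.4),(165+655/4.4,180+275/4.4),(165+398/4.4,180+230/4.4)]: print(onz(*p,.01))
E
```

```text
[[-0.     0.931  0.365]
 [ 0.001  0.365 -0.931]
 [-1.     0.    -0.001]]
[(np.int64(250), np.int64(208), array([ 0.533, -0.064,  0.086])), (np.int64(251), np.int64(208), array([ 0.533, -0.068,  0.086])), (np.int64(252), np.int64(208), array([ 0.534, -0.071,  0.083])), (np.int64(307), np.int64(208), array([ 0.535, -0.288,  0.086])), (np.int64(308), np.int64(208), array([ 0.533, -0.291,  0.096])), (np.int64(249), np.int64(209), array([ 0.53 , -0.06 ,  0.083])), (np.int64(250), np.int64(209), array([ 0.529, -0.064,  0.086])), (np.int64(251), np.int64(209), array([ 0.529, -0.068,  0.091])), (np.int64(252), np.int64(209), array([ 0.529, -0.072,  0.091])), (np.int64(253), np.int64(209), array([ 0.529, -0.076,  0.089])), (np.int64(308), np.int64(209), array([ 0.53 , -0.292,  0.091])), (np.int64(309), np.int64(209), array([ 0.529, -0.295,  0.095])), (np.int64(249), np.int64(210), array([ 0.525, -0.06 ,  0.09 ])), (np.int64(250), np.int64(210), array([ 0.525, -0.064,  0.087])), (np.int64(251), np.int64(210), array([ 0.525, -0.068,  0.085])), (np.int64(252), np.int64(210), array([ 0.525, -0.07
[... 1058 characters left out ...]
int64(250), np.int64(213), array([ 0.514, -0.064,  0.085])), (np.int64(251), np.int64(213), array([ 0.514, -0.068,  0.086])), (np.int64(252), np.int64(213), array([ 0.514, -0.072,  0.086]))]
[218.71374527 290.19546028]
((197.38238525390625, 212.52944946289062), (23.525955200195312, 36.865413665771484), 75.96376037597656)
[0.52344592 0.15899881 0.005     ]
[[0.55189187 0.24551883 0.005     ]
 [0.5900987  0.09881845 0.005     ]
 [0.49510403 0.07279531 0.005     ]
 [0.45752035 0.21852257 0.005     ]] [0.09815692 0.15159408 0.09849463 0.15049574]
[ 0.58878077 -0.10736032  0.01      ]
[ 0.54732822 -0.34630821  0.01      ]
[ 0.40211571 -0.32098116  0.01      ]
[ 0.44276795 -0.08194662  0.01      ]
```

```bash
cat >> h.py <<'E'
def plan(pos,R1,n,grasp=False):
    """rows from measured pose to TCP pos / R1"""
    s=bot.state();p=np.array(s['ee_pos']);R=rot(s['eef_rot']);p0=p.copy();pos=np.array(pos,float)
    if grasp: pos=pos-R1@np.array([.006,0,0])
    dv=Ro.from_matrix(R.T@R1).as_rotvec();
    for i in range(n):
        tgt=p0+(pos-p0)*(i+1)/n
        d=np.round(R.T@(tgt-p)*100,2)
        rv=np.round(np.degrees(Ro.from_matrix(R.T@R1).as_rotvec()/(n-i)),2)
        p=p+R@d/100;R=R@Ro.from_rotvec(np.radians(rv)).as_matrix()
        print(dict(zip(['x','y','z','rx','ry','rz'],[float(a) for a in np.r_[d,rv]])))
    print('end',p)
def down(yawz):
    z=np.array([np.cos(yawz),np.sin(yawz),0]);x=np.array([0,0,-1.]);return np.stack([x,np.cross(z,x),z],1)
E
python3 - <<'E'
from h import *
plan([.520,-.069,.25],down(np.radians(-9.85)),15)
E
```

```text
{'x': -0.02, 'y': 3.06, 'z': -2.3, 'rx': -3.92, 'ry': -0.0, 'rz': -0.0}
{'x': -0.01, 'y': 3.21, 'z': -2.09, 'rx': -3.92, 'ry': -0.0, 'rz': -0.0}
{'x': -0.02, 'y': 3.34, 'z': -1.86, 'rx': -3.91, 'ry': -0.01, 'rz': -0.0}
{'x': -0.02, 'y': 3.47, 'z': -1.64, 'rx': -3.92, 'ry': -0.0, 'rz': -0.0}
{'x': -0.01, 'y': 3.56, 'z': -1.39, 'rx': -3.91, 'ry': -0.0, 'rz': -0.0}
{'x': -0.02, 'y': 3.66, 'z': -1.14, 'rx': -3.92, 'ry': -0.01, 'rz': -0.01}
{'x': -0.02, 'y': 3.72, 'z': -0.89, 'rx': -3.91, 'ry': -0.0, 'rz': -0.0}
{'x': -0.01, 'y': 3.78, 'z': -0.64, 'rx': -3.92, 'ry': -0.01, 'rz': -0.01}
{'x': -0.02, 'y': 3.81, 'z': -0.38, 'rx': -3.91, 'ry': -0.0, 'rz': -0.0}
{'x': -0.02, 'y': 3.83, 'z': -0.11, 'rx': -3.92, 'ry': -0.01, 'rz': -0.01}
{'x': -0.02, 'y': 3.82, 'z': 0.15, 'rx': -3.91, 'ry': -0.0, 'rz': -0.0}
{'x': -0.02, 'y': 3.81, 'z': 0.4, 'rx': -3.92, 'ry': -0.01, 'rz': -0.01}
{'x': -0.02, 'y': 3.77, 'z': 0.67, 'rx': -3.91, 'ry': -0.0, 'rz': -0.0}
{'x': -0.02, 'y': 3.72, 'z': 0.92, 'rx': -3.92, 'ry': -0.01, 'rz': -0.01}
{'x': -0.02, 'y': 3.64, 'z': 1.17, 'rx': -3.91, 'ry': -0.0, 'rz': -0.0}
end [ 0.51996402 -0.06899194  0.25003103]
```

Request:
servo_tool --increments '[{"y": 3.1, "z": -2.3, "rx": -3.9}, {"y": 3.2, "z": -2.1, "rx": -3.9}, {"y": 3.3, "z": -1.9, "rx": -3.9}, {"y": 3.5, "z": -1.6, "rx": -3.9}, {"y": 3.6, "z": -1.4, "rx": -3.9}]'

```text
schema error: expected keys jaw, x, y, z, rx, ry, rz
```

Request:
servo_tool --increments '[{"y": 3.7, "z": -1.1, "rx": -3.9}, {"y": 3.7, "z": -0.9, "rx": -3.9}, {"y": 3.8, "z": -0.6, "rx": -3.9}, {"y": 3.8, "z": -0.4, "rx": -3.9}, {"y": 3.8, "z": -0.1, "rx": -3.9}]'

```text
schema error: expected keys jaw, x, y, z, rx, ry, rz
```

Request:
servo_tool --increments '[{"y": 3.8, "z": 0.2, "rx": -3.9}, {"y": 3.8, "z": 0.4, "rx": -3.9}, {"y": 3.8, "z": 0.7, "rx": -3.9}, {"y": 3.7, "z": 0.9, "rx": -3.9}, {"y": 3.6, "z": 1.2, "rx": -3.9}]'

```text
schema error: expected keys jaw, x, y, z, rx, ry, rz
```

Request:
servo_tool --increments '[{"jaw": 60}, {}, {}, {}, {}]'

```text
schema error: expected keys jaw, x, y, z, rx, ry, rz
```

Request:
servo_tool --increments '[{"jaw": 60, "x": 0, "y": 3.1, "z": -2.3, "rx": -3.9, "ry": 0, "rz": 0}, {"jaw": 60, "x": 0, "y": 3.2, "z": -2.1, "rx": -3.9, "ry": 0, "rz": 0}, {"jaw": 60, "x": 0, "y": 3.3, "z": -1.9, "rx": -3.9, "ry": 0, "rz": 0}, {"jaw": 60, "x": 0, "y": 3.5, "z": -1.6, "rx": -3.9, "ry": 0, "rz": 0}, {"jaw": 60, "x": 0, "y": 3.6, "z": -1.4, "rx": -3.9, "ry": 0, "rz": 0}]'

```text
clock: 0.65
ee_pos: [0.3204, -0.3936, 0.2474]
eef_rot: [0.643, 0.293, 0.644, -0.293]
contact_force: [1.1, 0.7, 1.1]
opening: 0.612
```

Request:
servo_tool --increments '[{"jaw": 60, "x": 0, "y": 3.7, "z": -1.1, "rx": -3.9, "ry": 0, "rz": 0}, {"jaw": 60, "x": 0, "y": 3.7, "z": -0.9, "rx": -3.9, "ry": 0, "rz": 0}, {"jaw": 60, "x": 0, "y": 3.8, "z": -0.6, "rx": -3.9, "ry": 0, "rz": 0}, {"jaw": 60, "x": 0, "y": 3.8, "z": -0.4, "rx": -3.9, "ry": 0, "rz": 0}, {"jaw": 60, "x": 0, "y": 3.8, "z": -0.1, "rx": -3.9, "ry": 0, "rz": 0}]'

```text
clock: 1.15
ee_pos: [0.4216, -0.2312, 0.2476]
eef_rot: [0.684, 0.18, 0.684, -0.18]
contact_force: [0.6, 0.2, 0.1]
opening: 0.602
```

Request:
servo_tool --increments '[{"jaw": 60, "x": 0, "y": 3.8, "z": 0.2, "rx": -3.9, "ry": 0, "rz": 0}, {"jaw": 60, "x": 0, "y": 3.8, "z": 0.4, "rx": -3.9, "ry": 0, "rz": 0}, {"jaw": 60, "x": 0, "y": 3.8, "z": 0.7, "rx": -3.9, "ry": 0, "rz": 0}, {"jaw": 60, "x": 0, "y": 3.7, "z": 0.9, "rx": -3.9, "ry": 0, "rz": 0}, {"jaw": 60, "x": 0, "y": 3.6, "z": 1.2, "rx": -3.9, "ry": 0, "rz": 0}]'

```text
clock: 1.65
ee_pos: [0.523, -0.0694, 0.2475]
eef_rot: [0.704, 0.061, 0.705, -0.061]
contact_force: [1.1, -0.3, 0.3]
opening: 0.597
```

Request:
servo_tool --increments '[{"jaw": 60, "x": 0, "y": 0, "z": 0, "rx": 0, "ry": 0, "rz": 0}, {"jaw": 60, "x": 0, "y": 0, "z": 0, "rx": 0, "ry": 0, "rz": 0}, {"jaw": 60, "x": 0, "y": 0, "z": 0, "rx": 0, "ry": 0, "rz": 0}, {"jaw": 60, "x": 0, "y": 0, "z": 0, "rx": 0, "ry": 0, "rz": 0}, {"jaw": 60, "x": 0, "y": 0, "z": 0, "rx": 0, "ry": 0, "rz": 0}]'

```text
clock: 2.15
ee_pos: [0.5221, -0.0719, 0.2477]
eef_rot: [0.704, 0.063, 0.704, -0.063]
contact_force: [-0.6, 0.5, 0.2]
opening: 0.606
```

```bash
cat >> h.py <<'E'
def wrist(f):
    s=bot.state();im=bot.get_image('wrist');R=rot(s['eef_rot']);p=np.array(s['ee_pos']);M=im['mount']
    # cam->world
    Rc=R@M[:3,:3];tc=R@M[:3,3]+p
    im['R']=Rc.T;im['t']=-Rc.T@tc
    np.savez(f'pics/{f}.npz',**im);cv2.imwrite(f'pics/{f}.png',im['frame']);return im
def onz(im,u,v,z):
    ray=im['R'].T@np.linalg.inv(im['mtx'])@np.array([u,v,1.]);c0=-im['R'].T@im['t'];return c0+ray*(z-c0[2])/ray[2]
def load(f):
    d=np.load(f'pics/{f}.npz');return {k:d[k] for k in d}
E
python3 - <<'E'
from h import *
show();wrist('w1')
E
```

```text
clock 2.15
joint_pos [-0.2679  0.2541  1.6662 -0.      1.2213 -0.0901]
joint_velocities [ 0.0049  0.0012 -0.0039  0.002   0.0015  0.0011]
tau [ 1.48000e-01 -4.36492e+01 -2.61931e+01  7.28000e-02  2.63000e-02
 -3.00000e-04]
ee_pos [ 0.5221 -0.0719  0.2477]
eef_rot [ 0.7043  0.0628  0.7044 -0.0628]
contact_force [-0.5842  0.5315  0.1904]
ft_torque [ 0.0267 -0.0693  0.0017]
opening 0.6059
```

View pics/w1.png

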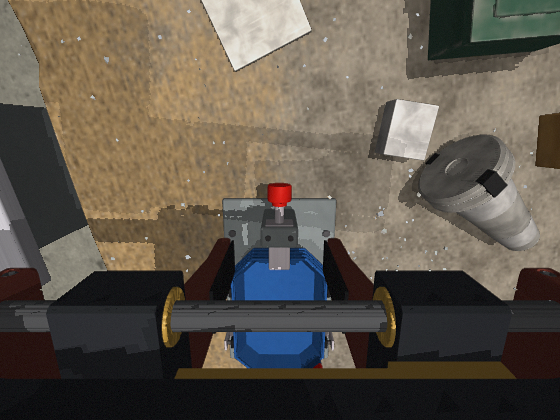

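```bash
python3 - <<'E'
from h import *
im=load('w1');f=im['frame'];cv2.imwrite('pics/c2.png',cv2.resize(f[170:280,205:355],None,fx=5,fy=5,interpolation=cv2.INTER_CUBIC))
P=cloud(im);fi=f.astype(int);m=(fi[...,2]>120)&(fi[...,1]<60)&(fi[...,0]<60);m[:170]=0;m[230:]=0;m[:,:250]=0;m[:,310:]=0
Q=P[m];print(m.sum(),np.median(Q,0),Q.min(0),Q.max(0))
# in stand frame
yaw=-.172;c,s=np.cos(yaw),np.sin(yaw);S=np.array([[c,-s],[s,c]]);o=np.array([.4931,-.2259])
q=(Q[:,:2]-o)@S;t=Q[:,2]>.084;print(np.percentile(q,[2,50,98],axis=0),np.median(Q[t],0),q[t].mean(0),q[t].min(0),q[t].max(0))
E
```

```text
404 [ 0.52557453 -0.06536408  0.08717045] [ 0.51398423 -0.07859765  0.0790981 ] [ 0.53834482 -0.00184684  0.38516112]
[[-0.00604395  0.15156367]
 [ 0.0043434   0.16362279]
 [ 0.01585385  0.17272206]] [ 0.52540546 -0.06446364  0.08785864] [0.00439887 0.16503473] [-0.00603868  0.15156022] [0.01473549 0.22812358]
```

View pics/c2.png

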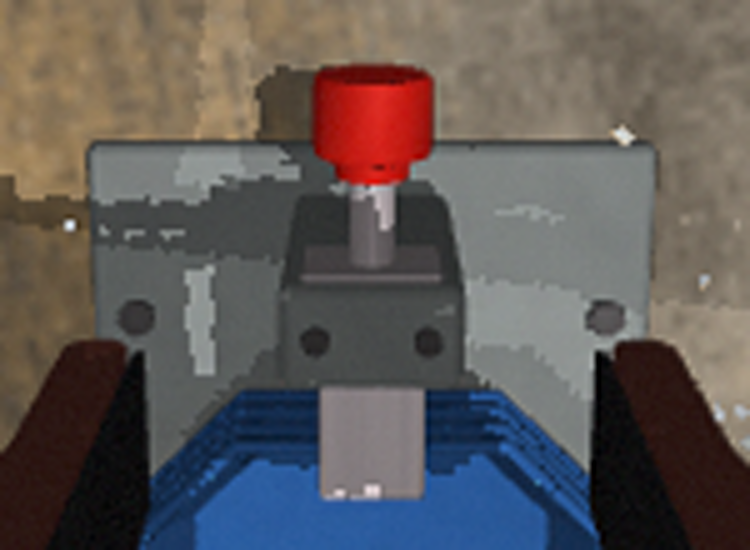

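```bash
python3 - <<'E'
from h import *
im=load('w1')
R=rot(bot.state()['eef_rot']);print('toolz yaw',np.degrees(np.arctan2(R[1,2],R[0,2])))
a=onz(im,222.6,198.2,.01);b=onz(im,336.2,198.2,.01);print(a,b,np.linalg.norm(a-b),(a+b)/2,np.degrees(np.arctan2(*(b-a)[[1,0]])))
y=np.array([np.sin(.175),np.cos(.175)]);print('origin',((a+b)/2)[:2]-.137*y)
# knob: outer face top edge v=170+68/5, u 279.8 at z=.089; near-side edge v=170+160/5
for v in (183.8,202): print(onz(im,279.8,v,.087))
print(onz(im,267.8,190,.080),onz(im,291.6,190,.080))
# far tray tongue/ block sides top
print(w(im,262,226),w(im,297,226))
E
```

```text
toolz yaw -10.176987816830055
[ 0.44955214 -0.07300714  0.01      ] [ 0.59515068 -0.09906539  0.01      ] 0.14791202630895095 [ 0.52235141 -0.08603626  0.01      ] -10.146982184796821
origin [ 0.4984986 -0.2209438]
[ 0.52824019 -0.05399213  0.087     ]
[ 0.52489516 -0.07281074  0.087     ]
[ 0.51448201 -0.05948391  0.08      ] [ 0.53911033 -0.06389184  0.08      ]
[ 0.50152672 -0.09576562  0.08543777] [ 0.53831955 -0.10345485  0.0821302 ]
```

Request:
servo_tool --increments '[{"jaw": 60, "x": 3, "y": 0.9, "z": 0.3, "rx": 0, "ry": 0, "rz": 0}, {"jaw": 60, "x": 4, "y": 0, "z": 0, "rx": 0, "ry": 0, "rz": 0}, {"jaw": 60, "x": 4, "y": 0, "z": 0, "rx": 0, "ry": 0, "rz": 0}, {"jaw": 60, "x": 3.6, "y": 0, "z": 0, "rx": 0, "ry": 0, "rz": 0}, {"jaw": 60, "x": 2, "y": 0, "z": 0, "rx": 0, "ry": 0, "rz": 0}]'

```text
clock: 2.7
ee_pos: [0.5253, -0.0627, 0.0791]
eef_rot: [0.703, 0.063, 0.706, -0.062]
contact_force: [-0.6, 0.3, -0.6]
opening: 0.6
```

Request:
servo_tool --increments '[{"jaw": 15, "x": 0, "y": 0, "z": 0, "rx": 0, "ry": 0, "rz": 0}, {"jaw": 15, "x": 0, "y": 0, "z": 0, "rx": 0, "ry": 0, "rz": 0}, {"jaw": 15, "x": 0, "y": 0, "z": 0, "rx": 0, "ry": 0, "rz": 0}, {"jaw": 15, "x": 0, "y": 0, "z": 0, "rx": 0, "ry": 0, "rz": 0}, {"jaw": 15, "x": 0, "y": 0, "z": 0, "rx": 0, "ry": 0, "rz": 0}]'

```text
clock: 3.2
ee_pos: [0.5245, -0.0624, 0.0827]
eef_rot: [0.703, 0.062, 0.706, -0.062]
contact_force: [-6.8, -1.0, 4.3]
opening: 0.287
```

```bash
python3 - <<'E'
from h import *
show();save('top','t2')
im=wrist('w2')
E
```

```text
clock 3.2
joint_pos [-2.487e-01  4.694e-01  1.830e+00 -1.000e-03  8.463e-01 -7.250e-02]
joint_velocities [ 0.0003 -0.0003  0.0027 -0.0002 -0.0024  0.0005]
tau [ 7.63000e-01 -4.81871e+01 -2.17506e+01  7.02700e-01 -2.58990e+00
 -3.50000e-03]
ee_pos [ 0.5245 -0.0624  0.0827]
eef_rot [ 0.7029  0.062   0.7059 -0.062 ]
contact_force [-6.8212 -0.9907  4.2957]
ft_torque [-0.0733  1.233   0.0049]
opening 0.2868
```

View pics/w2.png

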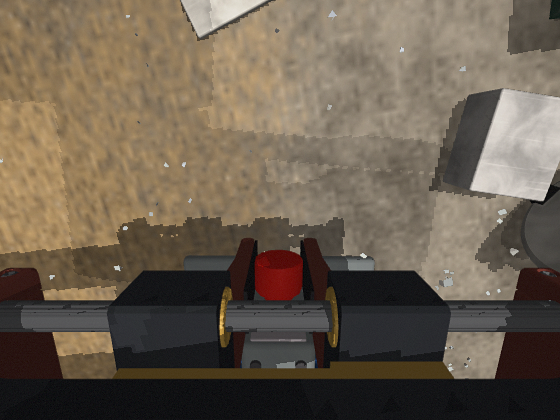

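Request:
servo_tool --increments '[{"jaw": 15, "x": 0, "y": 0.4, "z": 0.1, "rx": 0, "ry": 0, "rz": 0}, {"jaw": 15, "x": 0, "y": 0.6, "z": 0.1, "rx": 0, "ry": 0, "rz": 0}, {"jaw": 15, "x": 0, "y": 0.6, "z": 0, "rx": 0, "ry": 0, "rz": 0}, {"jaw": 15, "x": 0, "y": 0.6, "z": 0, "rx": 0, "ry": 0, "rz": 0}, {"jaw": 15, "x": 0, "y": 0.6, "z": 0, "rx": 0, "ry": 0, "rz": 0}]'

```text
clock: 3.8
ee_pos: [0.5295, -0.0354, 0.0827]
eef_rot: [0.702, 0.062, 0.707, -0.062]
contact_force: [-11.9, -3.4, 8.6]
opening: 0.291
```

Request:
servo_tool --increments '[{"jaw": 15, "x": 0, "y": 0.3, "z": 0, "rx": 0, "ry": 0, "rz": 0}, {"jaw": 15, "x": 0, "y": 0.2, "z": 0, "rx": 0, "ry": 0, "rz": 0}, {"jaw": 15, "x": 0, "y": 0.1, "z": 0, "rx": 0, "ry": 0, "rz": 0}, {"jaw": 15, "x": 0, "y": 0, "z": 0, "rx": 0, "ry": 0, "rz": 0}, {"jaw": 15, "x": 0, "y": 0, "z": 0, "rx": 0, "ry": 0, "rz": 0}]'

```text
clock: 4.3
ee_pos: [0.5303, -0.0309, 0.0826]
eef_rot: [0.702, 0.06, 0.707, -0.063]
contact_force: [-14.5, -9.5, 8.3]
opening: 0.289
```

```bash
python3 - <<'E'
from h import *
s=bot.state();y=np.array([.1765,.984]);print((s['ee_pos'][:2]-np.array([.5245,-.0624]))@y, s['contact_force']);im=wrist('w3')
E
```

```text
0.032008676025685245 [-14.48080586  -9.50283403   8.26353312]
```

View pics/w3.png

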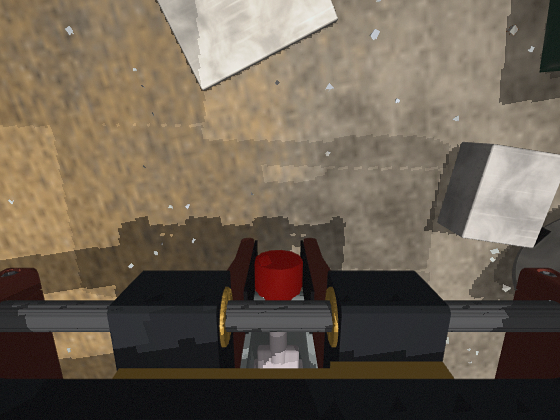

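Request:
servo_tool --increments '[{"jaw": 15, "x": 0, "y": 0.2, "z": -0.2, "rx": 0, "ry": 0, "rz": 0}, {"jaw": 15, "x": 0, "y": 0.1, "z": -0.1, "rx": 0, "ry": 0, "rz": 0}, {"jaw": 15, "x": 0, "y": 0, "z": -0.1, "rx": 0, "ry": 0, "rz": 0}, {"jaw": 15, "x": 0, "y": 0, "z": 0, "rx": 0, "ry": 0, "rz": 0}, {"jaw": 15, "x": 0, "y": 0, "z": 0, "rx": 0, "ry": 0, "rz": 0}]'

```text
clock: 4.85
ee_pos: [0.5301, -0.0306, 0.0827]
eef_rot: [0.704, 0.058, 0.705, -0.064]
contact_force: [-6.9, -22.7, -1.2]
opening: 0.289
```

```bash
python3 - <<'E'
from h import *
s=bot.state();y=np.array([.1765,.984]);print((s['ee_pos'][:2]-np.array([.5245,-.0624]))@y, s['contact_force'])
E
```

```text
0.03227046412451808 [ -6.8664156  -22.67861267  -1.23074026]
```

Request:
servo_tool --increments '[{"jaw": 15, "x": 0, "y": -0.3, "z": 0, "rx": 0, "ry": 0, "rz": 0}, {"jaw": 60, "x": 0, "y": 0, "z": 0, "rx": 0, "ry": 0, "rz": 0}, {"jaw": 60, "x": 0, "y": 0, "z": 0, "rx": 0, "ry": 0, "rz": 0}, {"jaw": 60, "x": 0, "y": 0, "z": 0, "rx": 0, "ry": 0, "rz": 0}, {"jaw": 60, "x": 0, "y": 0, "z": 0, "rx": 0, "ry": 0, "rz": 0}]'

```text
clock: 5.35
ee_pos: [0.5317, -0.0285, 0.0822]
eef_rot: [0.705, 0.062, 0.704, -0.062]
contact_force: [0.7, -0.1, 0.8]
opening: 0.59
```

Request:
servo_tool --increments '[{"jaw": 60, "x": -3, "y": 0, "z": 0, "rx": 0, "ry": 0, "rz": 0}, {"jaw": 60, "x": -4, "y": 0, "z": 0, "rx": 0, "ry": 0, "rz": 0}, {"jaw": 60, "x": -4, "y": 0, "z": 0, "rx": 0, "ry": 0, "rz": 0}, {"jaw": 60, "x": -3, "y": 0, "z": 0, "rx": 0, "ry": 0, "rz": 0}, {"jaw": 60, "x": 0, "y": 0, "z": 0, "rx": 0, "ry": 0, "rz": 0}]'

```text
clock: 5.85
ee_pos: [0.5342, -0.0289, 0.2263]
eef_rot: [0.708, 0.062, 0.701, -0.062]
contact_force: [-0.1, -0.4, 0.8]
opening: 0.6
```

```bash
python3 - <<'E'
from h import *
s=bot.state();print(s['ee_pos'],s['contact_force']);
o=np.array([.4985,-.2209]);yaw=np.radians(-10.15);c,sn=np.cos(yaw),np.sin(yaw);S=np.array([[c,-sn],[sn,c]])
lug=o+S@[.042,-.067];print('lug',lug)
# look: tool 60 mm back along? camera offset is +y tool = stand (1,1); look from TCP above lug shifted
R=down(yaw-np.pi/4)
v=lug-0.07*R[:2,1]*1.0+0.0*R[:2,2]
print(v)
plan([v[0],v[1],.23],R,10)
E
```

```text
[ 0.53422702 -0.02894471  0.2262839 ] [-0.08049514 -0.3656687   0.79485135]
lug [ 0.52803556 -0.29425292]
[ 0.47059    -0.33425301]
{'x': -0.04, 'y': -3.12, 'z': -0.09, 'rx': 4.51, 'ry': 0.05, 'rz': -0.02}
{'x': -0.04, 'y': -3.11, 'z': 0.15, 'rx': 4.51, 'ry': 0.05, 'rz': -0.02}
{'x': -0.03, 'y': -3.1, 'z': 0.39, 'rx': 4.51, 'ry': 0.05, 'rz': -0.02}
{'x': -0.04, 'y': -3.05, 'z': 0.64, 'rx': 4.51, 'ry': 0.05, 'rz': -0.02}
{'x': -0.03, 'y': -2.99, 'z': 0.88, 'rx': 4.51, 'ry': 0.05, 'rz': -0.02}
{'x': -0.04, 'y': -2.92, 'z': 1.11, 'rx': 4.51, 'ry': 0.05, 'rz': -0.02}
{'x': -0.04, 'y': -2.82, 'z': 1.33, 'rx': 4.51, 'ry': 0.05, 'rz': -0.02}
{'x': -0.03, 'y': -2.7, 'z': 1.55, 'rx': 4.51, 'ry': 0.04, 'rz': -0.02}
{'x': -0.04, 'y': -2.57, 'z': 1.76, 'rx': 4.51, 'ry': 0.05, 'rz': -0.02}
{'x': -0.03, 'y': -2.43, 'z': 1.96, 'rx': 4.51, 'ry': 0.04, 'rz': -0.03}
end [ 0.47059992 -0.33422802  0.22995499]
```

Request:
servo_tool --increments '[{"jaw": 50, "x": 0, "y": -3.1, "z": -0.1, "rx": 4.5, "ry": 0.05, "rz": 0}, {"jaw": 50, "x": 0, "y": -3.1, "z": 0.2, "rx": 4.5, "ry": 0.05, "rz": 0}, {"jaw": 50, "x": 0, "y": -3.1, "z": 0.4, "rx": 4.5, "ry": 0.05, "rz": 0}, {"jaw": 50, "x": 0, "y": -3.1, "z": 0.6, "rx": 4.5, "ry": 0.05, "rz": 0}, {"jaw": 50, "x": 0, "y": -3, "z": 0.9, "rx": 4.5, "ry": 0.05, "rz": 0}]'

```text
clock: 6.35
ee_pos: [0.4985, -0.1824, 0.2206]
eef_rot: [0.676, 0.2, 0.681, -0.199]
contact_force: [0.6, 0.0, -0.7]
opening: 0.502
```

Request:
servo_tool --increments '[{"jaw": 50, "x": 0, "y": -2.9, "z": 1.1, "rx": 4.5, "ry": 0, "rz": 0}, {"jaw": 50, "x": 0, "y": -2.8, "z": 1.3, "rx": 4.5, "ry": 0, "rz": 0}, {"jaw": 50, "x": 0, "y": -2.7, "z": 1.5, "rx": 4.5, "ry": 0, "rz": 0}, {"jaw": 50, "x": 0, "y": -2.6, "z": 1.8, "rx": 4.5, "ry": 0, "rz": 0}, {"jaw": 50, "x": 0, "y": -2.4, "z": 2, "rx": 4.5, "ry": 0, "rz": 0}]'

```text
clock: 6.85
ee_pos: [0.467, -0.3348, 0.2203]
eef_rot: [0.624, 0.328, 0.629, -0.328]
contact_force: [0.5, -0.1, 0.9]
opening: 0.499
```

Request:
servo_tool --increments '[{"jaw": 40, "x": 0, "y": 0, "z": 0, "rx": 0, "ry": 0, "rz": 0}, {"jaw": 40, "x": 0, "y": 0, "z": 0, "rx": 0, "ry": 0, "rz": 0}, {"jaw": 40, "x": 0, "y": 0, "z": 0, "rx": 0, "ry": 0, "rz": 0}, {"jaw": 40, "x": 0, "y": 0, "z": 0, "rx": 0, "ry": 0, "rz": 0}, {"jaw": 40, "x": 0, "y": 0, "z": 0, "rx": 0, "ry": 0, "rz": 0}]'

```text
clock: 7.35
ee_pos: [0.4679, -0.3331, 0.2215]
eef_rot: [0.626, 0.326, 0.629, -0.327]
contact_force: [-0.1, -0.9, 0.2]
opening: 0.403
```

```bash
python3 - <<'E'
from h import *
s=bot.state();print(s['ee_pos'],rot(s['eef_rot']));wrist('w4');save('top','t4')
E
```

```text
[ 0.46794955 -0.33307876  0.22147099] [[-0.00416614  0.81909969  0.57363607]
 [ 0.0019629   0.57364664 -0.81910053]
 [-0.9999894  -0.0022865  -0.0039977 ]]
```

View pics/w4.png

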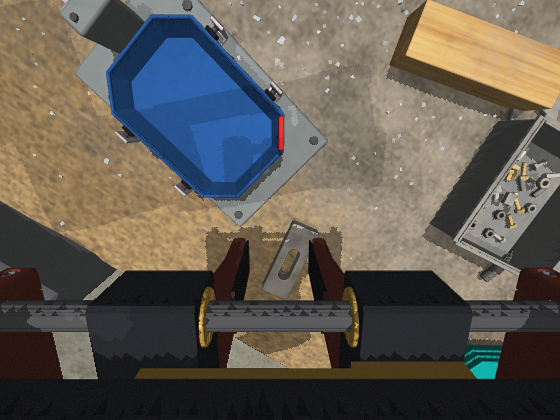

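View pics/t4.png

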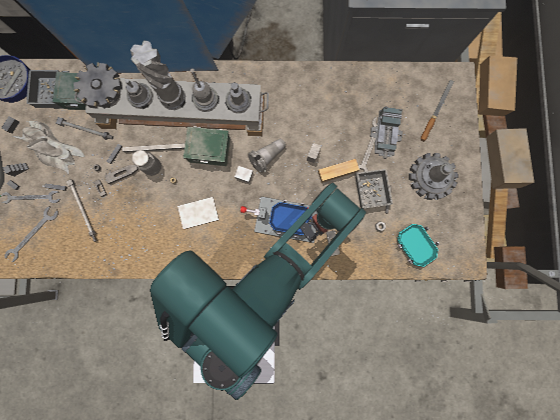

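```bash
python3 - <<'E'
from h import *
im=load('w4');f=im['frame'];cv2.imwrite('pics/c4.png',cv2.resize(f[80:190,230:330],None,fx=5,fy=5,interpolation=cv2.INTER_CUBIC))
P=cloud(im);fi=f.astype(int);m=(fi[...,2]>120)&(fi[...,1]<70)&(fi[...,0]<70);m[180:]=0
for v,u in np.argwhere(m)[::12]: print(u,v,np.round(P[v,u],4))
Q=P[m];print(m.sum(),np.median(Q,0),Q.min(0),Q.max(0))
E
```

```text
280 116 [ 0.5378 -0.2866  0.0981]
279 119 [ 0.5353 -0.2873  0.0988]
281 121 [ 0.5349 -0.2896  0.0993]
283 123 [ 0.5346 -0.2919  0.0979]
280 126 [ 0.5312 -0.2913  0.0964]
282 128 [ 0.5308 -0.2936  0.0988]
279 131 [ 0.5273 -0.2929  0.0993]
281 133 [ 0.5269 -0.2953  0.0999]
283 135 [ 0.5266 -0.2976  0.0986]
280 138 [ 0.5231 -0.2969  0.0988]
282 140 [ 0.5227 -0.2993  0.0975]
279 143 [ 0.5191 -0.2987  0.097 ]
281 145 [ 0.5188 -0.301   0.0988]
283 147 [ 0.5183 -0.3034  0.0978]
166 [ 0.52717757 -0.29513689  0.09862535] [ 0.51495871 -0.30391809  0.09635934] [ 0.53857307 -0.28641885  0.10064791]
```

View pics/c4.png

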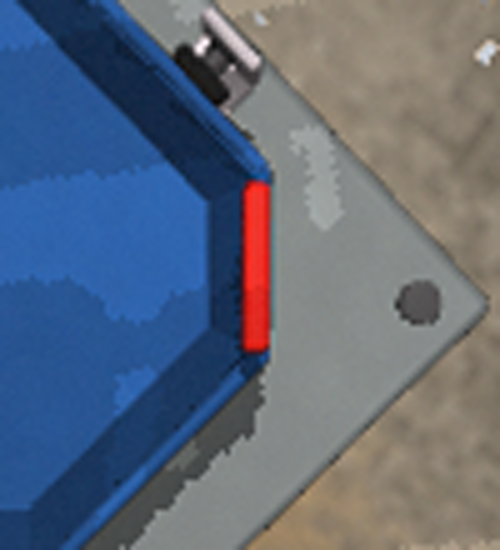

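```bash
python3 - <<'E'
from h import *
R=down(np.radians(-10.15-45))
plan([.527,-.2948,.145],R,4,True)
E
```

```text
{'x': 1.76, 'y': 1.77, 'z': 0.06, 'rx': 0.03, 'ry': -0.05, 'rz': 0.03}
{'x': 1.76, 'y': 1.76, 'z': 0.06, 'rx': 0.03, 'ry': -0.05, 'rz': 0.03}
{'x': 1.76, 'y': 1.77, 'z': 0.06, 'rx': 0.04, 'ry': -0.06, 'rz': 0.04}
{'x': 1.77, 'y': 1.76, 'z': 0.05, 'rx': 0.03, 'ry': -0.05, 'rz': 0.03}
end [ 0.52696778 -0.2948296   0.15097247]
```

Request:
servo_tool --increments '[{"jaw": 40, "x": 1.8, "y": 1.8, "z": 0.1, "rx": 0, "ry": -0.2, "rz": 0.1}, {"jaw": 40, "x": 1.8, "y": 1.8, "z": 0.1, "rx": 0, "ry": 0, "rz": 0}, {"jaw": 40, "x": 1.8, "y": 1.8, "z": 0, "rx": 0, "ry": 0, "rz": 0}, {"jaw": 40, "x": 1.7, "y": 1.7, "z": 0, "rx": 0, "ry": 0, "rz": 0}, {"jaw": 40, "x": 0, "y": 0, "z": 0, "rx": 0, "ry": 0, "rz": 0}]'

```text
clock: 7.95
ee_pos: [0.5272, -0.2929, 0.148]
eef_rot: [0.626, 0.327, 0.629, -0.326]
contact_force: [-0.4, 0.5, -0.2]
opening: 0.401
```

Request:
servo_tool --increments '[{"jaw": 40, "x": 0, "y": 0, "z": 0, "rx": 0, "ry": 0, "rz": 0}, {"jaw": 40, "x": 0, "y": 0, "z": 0, "rx": 0, "ry": 0, "rz": 0}, {"jaw": 40, "x": 0, "y": 0, "z": 0, "rx": 0, "ry": 0, "rz": 0}, {"jaw": 40, "x": 0, "y": 0, "z": 0, "rx": 0, "ry": 0, "rz": 0}, {"jaw": 40, "x": 0, "y": 0, "z": 0, "rx": 0, "ry": 0, "rz": 0}]'

```text
clock: 8.45
ee_pos: [0.5269, -0.2956, 0.1509]
eef_rot: [0.627, 0.327, 0.627, -0.327]
contact_force: [-0.3, 0.5, -0.4]
opening: 0.403
```

```bash
python3 - <<'E'
from h import *
R=down(np.radians(-10.15-45));s=bot.state();print(s['ee_pos'],s['eef_rot'])
plan([.527,-.2948,.0845],R,5,True)
E
```

```text
[ 0.5269041  -0.29556657  0.15094834] [ 0.62699333  0.3269381   0.62675449 -0.32736776]
{'x': 1.21, 'y': 0.01, 'z': -0.01, 'rx': 0.01, 'ry': 0.01, 'rz': 0.0}
{'x': 1.21, 'y': 0.01, 'z': -0.01, 'rx': 0.01, 'ry': 0.01, 'rz': 0.01}
{'x': 1.21, 'y': 0.01, 'z': -0.02, 'rx': 0.0, 'ry': 0.0, 'rz': 0.0}
{'x': 1.21, 'y': 0.01, 'z': -0.01, 'rx': 0.01, 'ry': 0.01, 'rz': 0.01}
{'x': 1.2, 'y': 0.01, 'z': -0.01, 'rx': 0.0, 'ry': 0.0, 'rz': 0.0}
end [ 0.52696974 -0.29481179  0.09054805]
```

Request:
servo_tool --increments '[{"jaw": 40, "x": 1.2, "y": 0, "z": 0, "rx": 0, "ry": 0, "rz": 0}, {"jaw": 40, "x": 1.3, "y": 0, "z": -0.1, "rx": 0, "ry": 0, "rz": 0}, {"jaw": 40, "x": 1.2, "y": 0, "z": 0, "rx": 0, "ry": 0, "rz": 0}, {"jaw": 40, "x": 1.2, "y": 0, "z": 0, "rx": 0, "ry": 0, "rz": 0}, {"jaw": 40, "x": 1.1, "y": 0, "z": 0, "rx": 0, "ry": 0, "rz": 0}]'

```text
clock: 8.95
ee_pos: [0.5259, -0.294, 0.0887]
eef_rot: [0.626, 0.327, 0.628, -0.327]
contact_force: [0.6, 0.0, -0.7]
opening: 0.404
```

Request:
servo_tool --increments '[{"jaw": 20, "x": 0, "y": 0, "z": 0, "rx": 0, "ry": 0, "rz": 0}, {"jaw": 20, "x": 0, "y": 0, "z": 0, "rx": 0, "ry": 0, "rz": 0}, {"jaw": 12, "x": 0, "y": 0, "z": 0, "rx": 0, "ry": 0, "rz": 0}, {"jaw": 12, "x": 0, "y": 0, "z": 0, "rx": 0, "ry": 0, "rz": 0}, {"jaw": 10, "x": 0, "y": 0, "z": 0, "rx": 0, "ry": 0, "rz": 0}]'

```text
clock: 9.45
ee_pos: [0.5267, -0.2945, 0.091]
eef_rot: [0.627, 0.327, 0.627, -0.327]
contact_force: [-1.0, -0.4, -0.3]
opening: 0.105
```

```bash
python3 - <<'E'
from h import *
show();wrist('w5')
E
```

```text
clock 9.45
joint_pos [-6.2390e-01  5.3720e-01  1.6569e+00 -6.0000e-04  9.4690e-01  3.3780e-01]
joint_velocities [ 0.0006  0.0009  0.0034  0.0008  0.0019 -0.001 ]
tau [-2.90000e-03 -5.58767e+01 -2.03931e+01  5.72000e-02 -1.32000e-02
  1.00000e-04]
ee_pos [ 0.5267 -0.2945  0.091 ]
eef_rot [ 0.6272  0.3267  0.6268 -0.3272]
contact_force [-0.9607 -0.3624 -0.2944]
ft_torque [-0.0237 -0.0432 -0.0364]
opening 0.1047
```

View pics/w5.png

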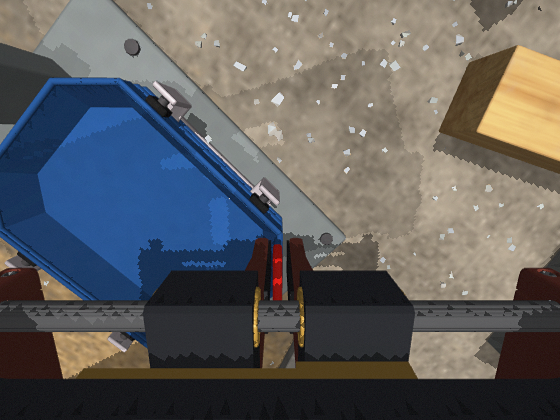

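Request:
servo_tool --increments '[{"jaw": 6, "x": 0, "y": 0, "z": 0, "rx": 0, "ry": 0, "rz": 0}, {"jaw": 2, "x": 0, "y": 0, "z": 0, "rx": 0, "ry": 0, "rz": 0}, {"jaw": 0, "x": 0, "y": 0, "z": 0, "rx": 0, "ry": 0, "rz": 0}, {"jaw": 0, "x": 0, "y": 0, "z": 0, "rx": 0, "ry": 0, "rz": 0}, {"jaw": 0, "x": 0, "y": 0, "z": 0, "rx": 0, "ry": 0, "rz": 0}]'

```text
clock: 10.0
ee_pos: [0.5263, -0.2941, 0.0906]
eef_rot: [0.627, 0.327, 0.627, -0.327]
contact_force: [-1.0, 1.7, 4.5]
opening: 0.044
```

```bash
python3 - <<'E'
from h import *
show()
# peel plan: pivot axis through far corner dir tool y; rotate
s=bot.state();p=np.array(s['ee_pos']);R=rot(s['eef_rot'])
o=np.array([.4985,-.2209]);yaw=np.radians(-10.15);c,sn=np.cos(yaw),np.sin(yaw);S=np.array([[c,-sn],[sn,c]])
fc=np.r_[o+S@[-.042,.067],.070];print('fc',fc,'in tool',R.T@(fc-p))
a=-R[:,1]  # sign test
for sg in (1,-1):
    q=Ro.from_rotvec(sg*R[:,1]*np.radians(2)).as_matrix();print(sg,(fc+q@(p-fc)-p)*1000)
def peel(step,n,sg):
    global p,R
    for i in range(n):
        q=Ro.from_rotvec(sg*R[:,1]*np.radians(step)).as_matrix();p2=fc+q@(p-fc);R2=q@R
        print(np.round(R.T@(p2-p)*100,3));p,R=p2,R2
    print(p,np.degrees(np.arcsin(-R[2,2])))
sg=1 if (Ro.from_rotvec(R[:,1]*.03).as_matrix()@(p-fc)+fc-p)[2]>0 else -1
peel(2,8,sg)
E
```

```text
clock 10.0
joint_pos [-6.2390e-01  5.3760e-01  1.6574e+00 -4.0000e-04  9.4730e-01  3.3780e-01]
joint_velocities [ 0.0005 -0.0004 -0.0003  0.0004 -0.0002  0.0001]
tau [ -0.5956 -54.101  -20.6927  -0.3326  -0.7433  -0.1536]
ee_pos [ 0.5263 -0.2941  0.0906]
eef_rot [ 0.6267  0.3269  0.6272 -0.3271]
contact_force [-0.9743  1.696   4.4774]
ft_torque [ 0.3512  0.1775 -0.1603]
opening 0.0441
fc [ 0.46896444 -0.14754708  0.07      ] in tool [ 0.02065289  0.03685564 -0.15296233]
1 [ 0.35520908 -0.51398087 -5.35121883]
-1 [-0.46188214  0.66680833  5.32615474]
[-0.533  0.    -0.081]
[-0.533  0.    -0.081]
[-0.533 -0.    -0.081]
[-0.533  0.    -0.081]
[-0.533  0.    -0.081]
[-0.533 -0.    -0.081]
[-0.533  0.    -0.081]
[-0.533 -0.    -0.081]
[ 0.51967837 -0.28455581  0.13196014] -15.969785305276547
```

Request:
servo_tool --increments '[{"jaw": 0, "x": -0.27, "y": 0, "z": -0.04, "rx": 0, "ry": -1, "rz": 0}, {"jaw": 0, "x": -0.27, "y": 0, "z": -0.04, "rx": 0, "ry": -1, "rz": 0}, {"jaw": 0, "x": -0.27, "y": 0, "z": -0.04, "rx": 0, "ry": -1, "rz": 0}, {"jaw": 0, "x": -0.27, "y": 0, "z": -0.04, "rx": 0, "ry": -1, "rz": 0}, {"jaw": 0, "x": -0.27, "y": 0, "z": -0.04, "rx": 0, "ry": -1, "rz": 0}]'

```text
clock: 10.5
ee_pos: [0.5243, -0.2918, 0.1035]
eef_rot: [0.654, 0.312, 0.599, -0.341]
contact_force: [-0.4, 0.9, -6.5]
opening: 0.043
```

```bash
python3 - <<'E'
from h import *
show();wrist('w6')
E
```

```text
clock 10.5
joint_pos [-0.604   0.4875  1.7197 -0.0422  0.8532  0.3834]
joint_velocities [ 0.0412 -0.1008  0.1174 -0.0872 -0.2056  0.0991]
tau [-8.34600e-01 -5.74756e+01 -2.41832e+01 -5.67000e-02 -6.27100e-01
 -1.65000e-01]
ee_pos [ 0.5243 -0.2918  0.1035]
eef_rot [ 0.6537  0.3118  0.5992 -0.3412]
contact_force [-0.3532  0.9436 -6.5082]
ft_torque [-0.3174 -0.3459 -0.0453]
opening 0.0427
```

View pics/w6.png

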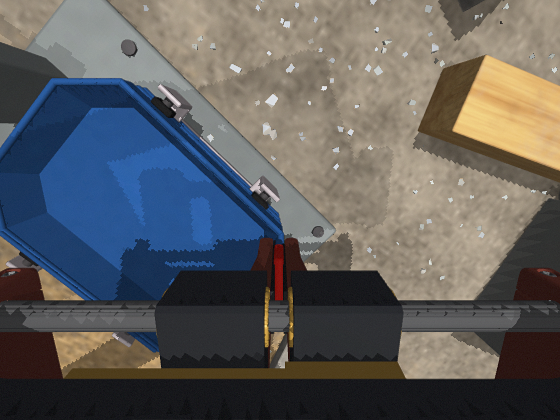

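Request:
servo_tool --increments '[{"jaw": 0, "x": -0.27, "y": 0, "z": -0.04, "rx": 0, "ry": -1, "rz": 0}, {"jaw": 0, "x": -0.27, "y": 0, "z": -0.04, "rx": 0, "ry": -1, "rz": 0}, {"jaw": 0, "x": -0.27, "y": 0, "z": -0.04, "rx": 0, "ry": -1, "rz": 0}, {"jaw": 0, "x": -0.27, "y": 0, "z": -0.04, "rx": 0, "ry": -1, "rz": 0}, {"jaw": 0, "x": -0.27, "y": 0, "z": -0.04, "rx": 0, "ry": -1, "rz": 0}]'

```text
clock: 11.05
ee_pos: [0.5239, -0.2901, 0.118]
eef_rot: [0.68, 0.297, 0.569, -0.355]
contact_force: [2.8, -0.9, -2.4]
opening: 0.046
```

Request:
servo_tool --increments '[{"jaw": 0, "x": -0.27, "y": 0, "z": -0.04, "rx": 0, "ry": -1, "rz": 0}, {"jaw": 0, "x": -0.27, "y": 0, "z": -0.04, "rx": 0, "ry": -1, "rz": 0}, {"jaw": 0, "x": -0.27, "y": 0, "z": -0.04, "rx": 0, "ry": -1, "rz": 0}, {"jaw": 0, "x": -0.27, "y": 0, "z": -0.04, "rx": 0, "ry": -1, "rz": 0}, {"jaw": 0, "x": 0, "y": 0, "z": 0, "rx": 0, "ry": 0, "rz": 0}]'

```text
clock: 11.55
ee_pos: [0.5206, -0.2858, 0.1276]
eef_rot: [0.699, 0.284, 0.546, -0.364]
contact_force: [3.2, -2.0, -2.3]
opening: 0.046
```

```bash
python3 - <<'E'
from h import *
s=bot.state();R=rot(s['eef_rot']);p=np.array(s['ee_pos']);print('tilt',np.degrees(np.arcsin(-R[2,2])),s['contact_force'],s['ft_torque'])
# rigid tray guess: far corner now
print('fc now',p+R@np.array([.02065,.03686,-.15296]))
wrist('w7');save('top','t7')
E
```

```text
tilt -14.036274142109706 [ 3.20198295 -2.02571841 -2.32437485] [-0.41464992 -0.6264955  -0.14009769]
fc now [ 0.46864035 -0.1471878   0.07041358]
```

View pics/w7.png

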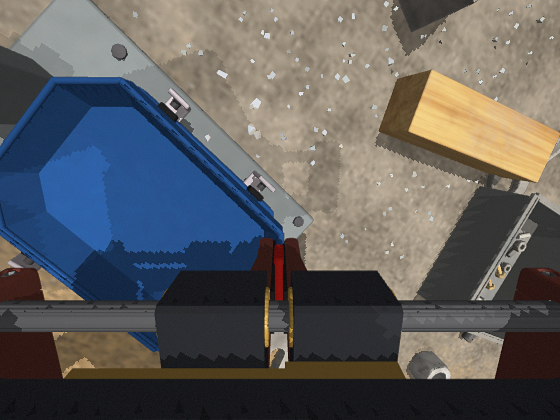

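Request:
servo_tool --increments '[{"jaw": 0, "x": 0, "y": 0, "z": 0.1, "rx": 0, "ry": 0, "rz": 0}, {"jaw": 0, "x": -0.29, "y": 0, "z": 0.07, "rx": 0, "ry": 0, "rz": 0}, {"jaw": 0, "x": -0.29, "y": 0, "z": 0.07, "rx": 0, "ry": 0, "rz": 0}, {"jaw": 0, "x": -0.29, "y": 0, "z": 0.07, "rx": 0, "ry": 0, "rz": 0}, {"jaw": 0, "x": -0.29, "y": 0, "z": 0.07, "rx": 0, "ry": 0, "rz": 0}]'

```text
clock: 12.15
ee_pos: [0.5201, -0.2864, 0.1392]
eef_rot: [0.698, 0.284, 0.547, -0.364]
contact_force: [-0.1, -0.1, -0.2]
opening: 0.047
```

Request:
servo_tool --increments '[{"jaw": 0, "x": -0.39, "y": 0, "z": 0.1, "rx": 0, "ry": 0, "rz": 0}, {"jaw": 0, "x": -0.39, "y": 0, "z": 0.1, "rx": 0, "ry": 0, "rz": 0}, {"jaw": 0, "x": -0.39, "y": 0, "z": 0.1, "rx": 0, "ry": 0, "rz": 0}, {"jaw": 0, "x": -0.39, "y": 0, "z": 0.1, "rx": 0, "ry": 0, "rz": 0}, {"jaw": 0, "x": -0.39, "y": 0, "z": 0.1, "rx": 0, "ry": 0, "rz": 0}]'

```text
clock: 12.65
ee_pos: [0.5213, -0.2871, 0.1599]
eef_rot: [0.699, 0.284, 0.546, -0.365]
contact_force: [-0.2, -0.5, -1.4]
opening: 0.043
```

```bash
python3 - <<'E'
from h import *
s=bot.state();R=rot(s['eef_rot']);p=np.array(s['ee_pos']);print('tilt',np.degrees(np.arcsin(-R[2,2])),s['contact_force'],s['ft_torque'])
print('fc now',p+R@np.array([.02065,.03686,-.15296]))
wrist('w8');save('scene','s8')
E
```

```text
tilt -13.985758083325923 [-0.23973778 -0.49045337 -1.3547473 ] [ 0.01122297  0.10608066 -0.0138109 ]
fc now [ 0.46942605 -0.14837472  0.10290273]
```

View pics/w8.png

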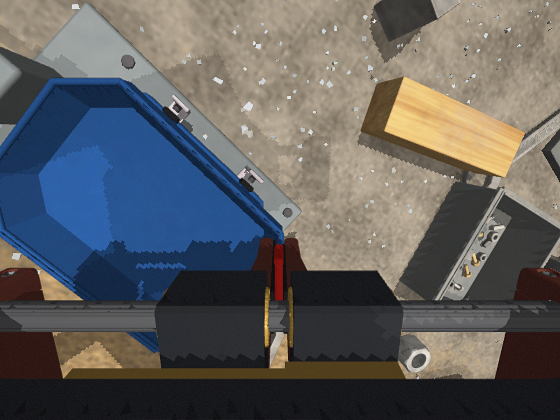

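Request:
servo_tool --increments '[{"jaw": 0, "x": -0.8, "y": 0, "z": 0.2, "rx": 0, "ry": 0, "rz": 0}, {"jaw": 0, "x": -1.4, "y": 0, "z": 0.35, "rx": 0, "ry": 0, "rz": 0}, {"jaw": 0, "x": -1.9, "y": 0, "z": 0.5, "rx": 0, "ry": 0, "rz": 0}, {"jaw": 0, "x": -1.9, "y": 0, "z": 0.5, "rx": 0, "ry": 0, "rz": 0}, {"jaw": 0, "x": -1.4, "y": 0, "z": 0.35, "rx": 0, "ry": 0, "rz": 0}]'

```text
clock: 13.25
ee_pos: [0.5221, -0.2877, 0.2377]
eef_rot: [0.699, 0.284, 0.546, -0.365]
contact_force: [0.2, 0.3, -1.6]
opening: 0.047
```

Request:
servo_tool --increments '[{"jaw": 0, "x": -0.8, "y": 0, "z": 0.2, "rx": 0, "ry": 2, "rz": 0}, {"jaw": 0, "x": 0, "y": 0, "z": 0, "rx": 0, "ry": 3, "rz": 0}, {"jaw": 0, "x": 0, "y": 0, "z": 0, "rx": 0, "ry": 3, "rz": 0}, {"jaw": 0, "x": 0, "y": 0, "z": 0, "rx": 0, "ry": 3, "rz": 0}, {"jaw": 0, "x": 0, "y": 0, "z": 0, "rx": 0, "ry": 3, "rz": 0}]'

```text
clock: 13.75
ee_pos: [0.5218, -0.2875, 0.2449]
eef_rot: [0.626, 0.327, 0.628, -0.327]
contact_force: [0.6, 0.9, -1.4]
opening: 0.043
```

```bash
python3 - <<'E'
from h import *
show();wrist('w9');save('scene','s9');save('top','t9')
E
```

```text
clock 13.75
joint_pos [-6.1960e-01  3.5600e-01  1.5220e+00  3.0000e-04  1.2653e+00  3.4140e-01]
joint_velocities [-0.1095  0.2367 -0.3716  0.1934  0.6298 -0.1706]
tau [  0.6239 -53.7496 -26.4608  -0.1005  -0.7108   0.2027]
ee_pos [ 0.5218 -0.2875  0.2449]
eef_rot [ 0.6264  0.327   0.6276 -0.3267]
contact_force [ 0.6185  0.8516 -1.3674]
ft_torque [-0.0648 -0.0675  0.0711]
opening 0.0433
```

View pics/w9.png

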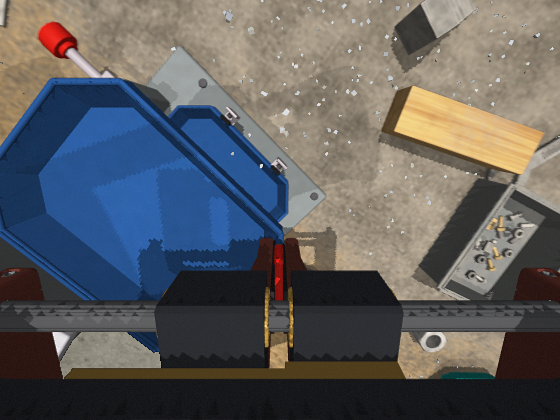

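View pics/s9.png

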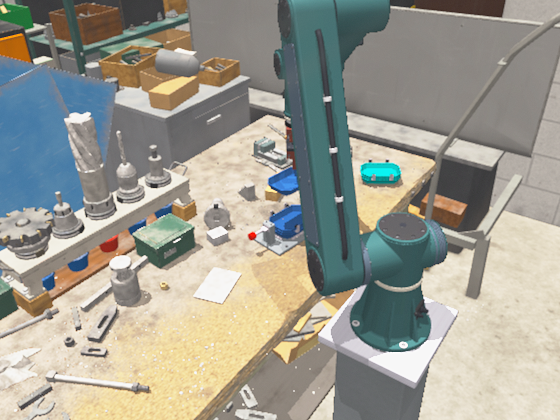

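View pics/t9.png

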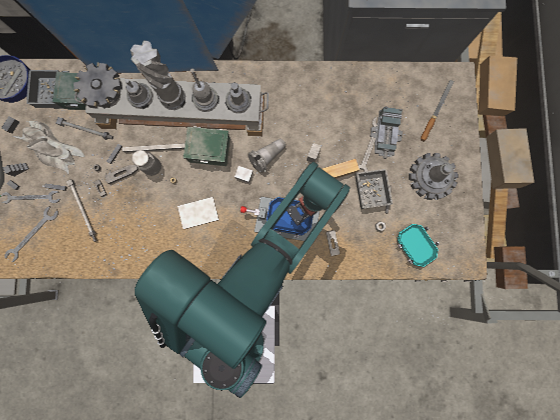

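```bash
cat >> h.py <<'E'
S0=dict(ee_pos=np.array([.5263,-.2941,.0906]))
Rg=down(np.radians(-10.15-45))
Rt0=Ro.from_euler('z',-10.15,degrees=True).as_matrix()
off=Rg.T@(np.array([.4985,-.2209,.040])-S0['ee_pos']) # tray origin in tool
def tray():
    s=bot.state();R=rot(s['eef_rot']);p=np.array(s['ee_pos']);T=R@(Rg.T@Rt0);return p+R@off,T
E
python3 - <<'E'
from h import *
R=down(np.radians(14.5-45))
tc=np.array([.5234,.159,.19]);pos=tc-R@off;print(off,pos)
plan(pos,R,15)
E
```

```text
[ 0.0506      0.01901458 -0.07595739] [0.57919648 0.10406519 0.2406    ]
{'x': 0.02, 'y': 1.81, 'z': -1.93, 'rx': -1.64, 'ry': 0.0, 'rz': 0.0}
{'x': 0.02, 'y': 1.86, 'z': -1.87, 'rx': -1.64, 'ry': 0.0, 'rz': 0.0}
{'x': 0.02, 'y': 1.92, 'z': -1.82, 'rx': -1.64, 'ry': 0.0, 'rz': 0.0}
{'x': 0.03, 'y': 1.96, 'z': -1.77, 'rx': -1.64, 'ry': 0.0, 'rz': 0.0}
{'x': 0.02, 'y': 2.02, 'z': -1.71, 'rx': -1.64, 'ry': 0.0, 'rz': 0.0}
{'x': 0.02, 'y': 2.06, 'z': -1.65, 'rx': -1.64, 'ry': 0.0, 'rz': 0.0}
{'x': 0.02, 'y': 2.11, 'z': -1.59, 'rx': -1.64, 'ry': 0.0, 'rz': 0.01}
{'x': 0.02, 'y': 2.16, 'z': -1.53, 'rx': -1.64, 'ry': 0.0, 'rz': 0.0}
{'x': 0.02, 'y': 2.2, 'z': -1.46, 'rx': -1.64, 'ry': 0.01, 'rz': 0.01}
{'x': 0.03, 'y': 2.24, 'z': -1.41, 'rx': -1.64, 'ry': 0.0, 'rz': 0.01}
{'x': 0.02, 'y': 2.27, 'z': -1.34, 'rx': -1.64, 'ry': 0.01, 'rz': 0.0}
{'x': 0.02, 'y': 2.32, 'z': -1.27, 'rx': -1.64, 'ry': 0.0, 'rz': 0.01}
{'x': 0.03, 'y': 2.35, 'z': -1.21, 'rx': -1.64, 'ry': 0.01, 'rz': 0.0}
{'x': 0.02, 'y': 2.39, 'z': -1.14, 'rx': -1.65, 'ry': 0.0, 'rz': 0.01}
{'x': 0.02, 'y': 2.41, 'z': -1.06, 'rx': -1.64, 'ry': 0.01, 'rz': 0.0}
end [0.57921624 0.10401344 0.24062751]
```

Request:
servo_tool --increments '[{"jaw": 0, "x": 0, "y": 0.8, "z": -0.9, "rx": -0.6, "ry": 0, "rz": 0}, {"jaw": 0, "x": 0, "y": 1.8, "z": -1.9, "rx": -1.6, "ry": 0, "rz": 0}, {"jaw": 0, "x": 0, "y": 1.9, "z": -1.9, "rx": -1.6, "ry": 0, "rz": 0}, {"jaw": 0, "x": 0, "y": 1.9, "z": -1.8, "rx": -1.6, "ry": 0, "rz": 0}, {"jaw": 0, "x": 0, "y": 2, "z": -1.8, "rx": -1.7, "ry": 0, "rz": 0}]'

```text
clock: 14.4
ee_pos: [0.537, -0.168, 0.2443]
eef_rot: [0.646, 0.287, 0.646, -0.287]
contact_force: [0.4, 0.4, -2.2]
opening: 0.041
```

Request:
servo_tool --increments '[{"jaw": 0, "x": 0, "y": 2, "z": -1.7, "rx": -1.7, "ry": 0, "rz": 0}, {"jaw": 0, "x": 0, "y": 2.1, "z": -1.6, "rx": -1.7, "ry": 0, "rz": 0}, {"jaw": 0, "x": 0, "y": 2.1, "z": -1.6, "rx": -1.7, "ry": 0, "rz": 0}, {"jaw": 0, "x": 0, "y": 2.2, "z": -1.5, "rx": -1.7, "ry": 0, "rz": 0}, {"jaw": 0, "x": 0, "y": 2.2, "z": -1.4, "rx": -1.7, "ry": 0, "rz": 0}]'

```text
clock: 14.9
ee_pos: [0.5555, -0.0376, 0.2443]
eef_rot: [0.666, 0.238, 0.666, -0.238]
contact_force: [0.3, -0.0, -1.5]
opening: 0.047
```

Request:
servo_tool --increments '[{"jaw": 0, "x": 0, "y": 2.2, "z": -1.4, "rx": -1.7, "ry": 0, "rz": 0}, {"jaw": 0, "x": 0, "y": 2.3, "z": -1.3, "rx": -1.7, "ry": 0, "rz": 0}, {"jaw": 0, "x": 0, "y": 2.3, "z": -1.2, "rx": -1.7, "ry": 0, "rz": 0}, {"jaw": 0, "x": 0, "y": 2.3, "z": -1.2, "rx": -1.7, "ry": 0, "rz": 0}, {"jaw": 0, "x": 0, "y": 1.2, "z": -0.6, "rx": -1, "ry": 0, "rz": 0}]'

```text
clock: 15.4
ee_pos: [0.5708, 0.0796, 0.2443]
eef_rot: [0.68, 0.192, 0.681, -0.192]
contact_force: [-0.1, -0.5, -1.4]
opening: 0.041
```

Request:
servo_tool --increments '[{"jaw": 0, "x": 0, "y": 0, "z": 0, "rx": 0, "ry": 0, "rz": 0}, {"jaw": 0, "x": 0, "y": 0, "z": 0, "rx": 0, "ry": 0, "rz": 0}, {"jaw": 0, "x": 0, "y": 0, "z": 0, "rx": 0, "ry": 0, "rz": 0}, {"jaw": 0, "x": 0, "y": 0, "z": 0, "rx": 0, "ry": 0, "rz": 0}, {"jaw": 0, "x": 0, "y": 0, "z": 0, "rx": 0, "ry": 0, "rz": 0}]'

```text
clock: 15.9
ee_pos: [0.5719, 0.0759, 0.2441]
eef_rot: [0.68, 0.193, 0.68, -0.194]
contact_force: [0.2, 0.7, -2.7]
opening: 0.043
```

```bash
python3 - <<'E'
from h import *
print(tray(),bot.state()['contact_force']);wrist('w10');save('scene','s10');save('top','t10')
R=down(np.radians(14.5-45))
tc=np.array([.5234,.159,.115]);pos=tc-R@off
plan(pos,R,5)
E
```

```text
(array([0.51723919, 0.13203388, 0.19350536]), array([[ 9.73410220e-01, -2.29067750e-01,  7.14404463e-04],
       [ 2.29067567e-01,  9.73410469e-01,  3.29117453e-04],
       [-7.70798978e-04, -1.56719400e-04,  9.99999691e-01]])) [ 0.20577115  0.69179597 -2.72393649]
{'x': 1.57, 'y': 0.55, 'z': -0.17, 'rx': -0.25, 'ry': -0.0, 'rz': 0.01}
{'x': 1.57, 'y': 0.55, 'z': -0.16, 'rx': -0.24, 'ry': -0.01, 'rz': 0.01}
{'x': 1.57, 'y': 0.55, 'z': -0.17, 'rx': -0.25, 'ry': -0.0, 'rz': 0.0}
{'x': 1.57, 'y': 0.55, 'z': -0.16, 'rx': -0.24, 'ry': -0.01, 'rz': 0.01}
{'x': 1.57, 'y': 0.56, 'z': -0.16, 'rx': -0.25, 'ry': -0.0, 'rz': 0.0}
end [0.57917864 0.10412016 0.16558579]
```

View pics/w10.png

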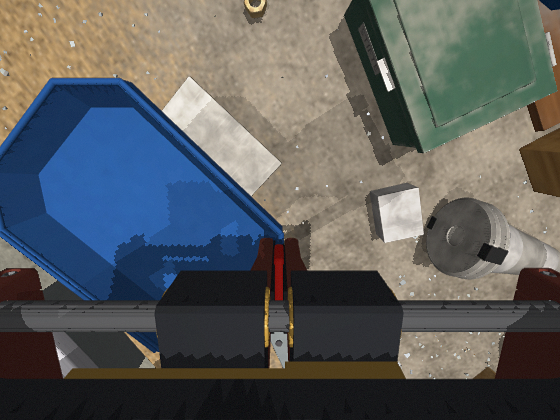

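View pics/t10.png

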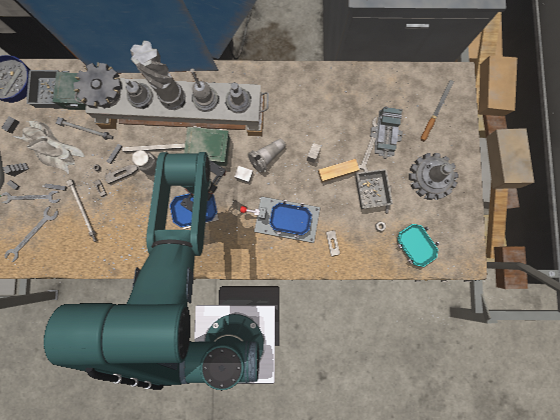

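```bash
python3 - <<'E'
from h import *
im=load('w10');cv2.imwrite('pics/c10.png',cv2.resize(im['frame'][60:210,150:300],None,fx=4,fy=4,interpolation=cv2.INTER_CUBIC))
im=load('w1');cv2.imwrite('pics/c11.png',cv2.resize(im['frame'][0:90,190:330],None,fx=5,fy=5,interpolation=cv2.INTER_CUBIC))
E
```

```text
(no output)
```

View pics/c10.png

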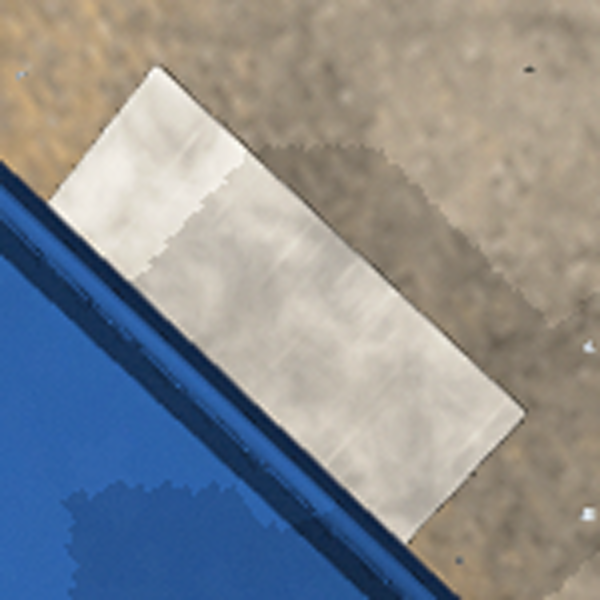

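View pics/c11.png

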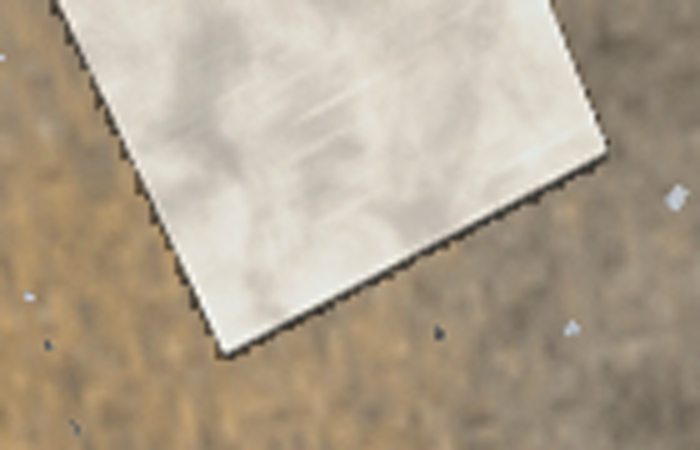

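```bash
python3 - <<'E'
from h import *
def c4(a,b,L,perp,side):
    e=(b-a)/np.linalg.norm(b-a);n=np.array([-e[1],e[0]])*side
    return (a+b)/2+n*perp/2,np.linalg.norm(b-a),np.degrees(np.arctan2(e[1],e[0]))
im=load('w10');a=onz(im,150+156/4-.4,60+67/4-.4,.005)[:2];b=onz(im,150+525/4-.4,60+411/4-.4,.005)[:2];print(a,b)
for s in(1,-1):print(c4(a,b,.15,.1,s))
im=load('w1');a=onz(im,190+226/5-.4,354/5-.4,.005)[:2];b=onz(im,190+607/5-.4,150/5-.4,.005)[:2];print(a,b)
for s in(1,-1):print(c4(a,b,.1,.15,s))
# tray rim check in w10: far corner predicted pixel vs observed; use depth of rim
im=load('w10');T,R=tray()
for q in [(-.0332,.081,.03),(.056,.058,.03),(-.042,.067,.03),(.056,-.045,.03),(.0,.081,.03)]:
    X=T+R@np.array(q);c=im['R']@X+im['t'];uv=im['mtx']@c;print(q,uv[:2]/uv[2])
E
```

```text
[0.55305714 0.24393492] [0.59277218 0.10139373]
(array([0.62108006, 0.18608424]), np.float64(0.14797052495180957), np.float64(-74.43102050218316))
(array([0.52474926, 0.15924441]), np.float64(0.14797052495180957), np.float64(-74.43102050218316))
[0.49742172 0.07448875] [0.59239311 0.10099362]
(array([0.52474663, 0.15998067]), np.float64(0.09860057124677107), np.float64(15.593497973141579))
(array([0.56506821, 0.01550171]), np.float64(0.09860057124677107), np.float64(15.593497973141579))
(-0.0332, 0.081, 0.03) [-18.38928789 166.80737285]
(0.056, 0.058, 0.03) [117.80561845  71.28035919]
(-0.042, 0.067, 0.03) [ -3.91295356 196.35474594]
(0.056, -0.045, 0.03) [267.34829354 213.80624464]
(0.0, 0.081, 0.03) [ 15.32176521 120.83630153]
```

```bash
python3 - <<'E'
from h import *
im=load('w10');P=cloud(im);T,R=tray()
f=im['frame'].astype(int);m=(f[...,0]>100)&(f[...,2]<80)&(f[...,0]-f[...,2]>60);m[265:]=0
Q=(P[m]-T)@R
fl=Q[(Q[:,2]>0.0)&(Q[:,2]<.016)&(abs(Q[:,0])<.035)&(abs(Q[:,1])<.05)]
A=np.c_[fl[:,:2],np.ones(len(fl))];print('floor plane (tray frame)',np.linalg.lstsq(A,fl[:,2],rcond=None)[0],len(fl))
r=Q[Q[:,2]>.024];print('rim z',np.median(r[:,2]),np.percentile(r,[0.5,99.5],axis=0))
d=(r[:,1]-r[:,0])/np.sqrt(2);print('cut corner far',np.percentile(d,99.5),'expected',.109/np.sqrt(2))
E
```

```text
floor plane (tray frame) [0.00082963 0.00035903 0.01029184] 13758
rim z 0.03212964253688101 [[-0.05780976 -0.0584958   0.02410133]
 [ 0.09210447  0.07884926  0.18805116]]
cut corner far 0.0772790569480102 expected 0.07707463914933367
```

```bash
python3 - <<'E'
from h import *
R=down(np.radians(15.5-45))
pos=np.array([.5246,.1597,.115])-R@off
plan(pos,R,8)
E
```

```text
{'x': 0.98, 'y': 0.38, 'z': -0.09, 'rx': -0.28, 'ry': -0.0, 'rz': 0.0}
{'x': 0.98, 'y': 0.37, 'z': -0.09, 'rx': -0.28, 'ry': -0.0, 'rz': 0.0}
{'x': 0.98, 'y': 0.38, 'z': -0.09, 'rx': -0.28, 'ry': -0.0, 'rz': 0.01}
{'x': 0.98, 'y': 0.38, 'z': -0.09, 'rx': -0.28, 'ry': -0.0, 'rz': 0.0}
{'x': 0.98, 'y': 0.37, 'z': -0.09, 'rx': -0.28, 'ry': -0.01, 'rz': 0.01}
{'x': 0.99, 'y': 0.38, 'z': -0.08, 'rx': -0.28, 'ry': -0.0, 'rz': 0.0}
{'x': 0.98, 'y': 0.38, 'z': -0.08, 'rx': -0.27, 'ry': -0.01, 'rz': 0.01}
{'x': 0.98, 'y': 0.38, 'z': -0.08, 'rx': -0.28, 'ry': -0.0, 'rz': 0.0}
end [0.58138223 0.10574884 0.1655828 ]
```

Request:
servo_tool --increments '[{"jaw": 0, "x": 0.5, "y": 0.2, "z": -0.05, "rx": -0.3, "ry": 0, "rz": 0}, {"jaw": 0, "x": 1, "y": 0.4, "z": -0.1, "rx": -0.3, "ry": 0, "rz": 0}, {"jaw": 0, "x": 1, "y": 0.4, "z": -0.1, "rx": -0.3, "ry": 0, "rz": 0}, {"jaw": 0, "x": 1, "y": 0.4, "z": -0.1, "rx": -0.3, "ry": 0, "rz": 0}, {"jaw": 0, "x": 1, "y": 0.4, "z": -0.1, "rx": -0.3, "ry": 0, "rz": 0}]'

```text
clock: 16.55
ee_pos: [0.577, 0.095, 0.1977]
eef_rot: [0.682, 0.184, 0.683, -0.184]
contact_force: [-0.5, 0.7, -2.1]
opening: 0.042
```

Request:
servo_tool --increments '[{"jaw": 0, "x": 1, "y": 0.4, "z": -0.1, "rx": -0.3, "ry": 0, "rz": 0}, {"jaw": 0, "x": 1, "y": 0.4, "z": -0.1, "rx": -0.3, "ry": 0, "rz": 0}, {"jaw": 0, "x": 0.9, "y": 0.3, "z": -0.05, "rx": -0.1, "ry": 0, "rz": 0}, {"jaw": 0, "x": 0.45, "y": 0.1, "z": 0, "rx": 0, "ry": 0, "rz": 0}, {"jaw": 0, "x": 0, "y": 0, "z": 0, "rx": 0, "ry": 0, "rz": 0}]'

```text
clock: 17.05
ee_pos: [0.5807, 0.1062, 0.1648]
eef_rot: [0.683, 0.18, 0.684, -0.18]
contact_force: [-0.2, 0.0, -1.2]
opening: 0.042
```

Request:
servo_tool --increments '[{"jaw": 0, "x": 0, "y": 0, "z": 0, "rx": 0, "ry": 0, "rz": 0}, {"jaw": 0, "x": 0, "y": 0, "z": 0, "rx": 0, "ry": 0, "rz": 0}, {"jaw": 0, "x": 0, "y": 0, "z": 0, "rx": 0, "ry": 0, "rz": 0}, {"jaw": 0, "x": 0, "y": 0, "z": 0, "rx": 0, "ry": 0, "rz": 0}, {"jaw": 0, "x": 0, "y": 0, "z": 0, "rx": 0, "ry": 0, "rz": 0}]'

```text
clock: 17.55
ee_pos: [0.5812, 0.1061, 0.1659]
eef_rot: [0.684, 0.18, 0.684, -0.18]
contact_force: [0.5, 0.9, -1.6]
opening: 0.043
```

```bash
python3 - <<'E'
from h import *
T,R=tray();print(T,R[2],np.degrees(np.arctan2(R[1,0],R[0,0])));s=bot.state();print(s['contact_force'],s['joint_velocities'])
im=wrist('w12');save('scene','s12');save('top','t12')
P=cloud(im);f=im['frame'].astype(int);m=(f[...,0]>100)&(f[...,2]<80)&(f[...,0]-f[...,2]>60);m[265:]=0
Q=(P[m]-T)@R
fl=Q[(Q[:,2]>-.01)&(Q[:,2]<.02)&(abs(Q[:,0])<.035)&(abs(Q[:,1])<.05)]
A=np.c_[fl[:,:2],np.ones(len(fl))];print(np.linalg.lstsq(A,fl[:,2],rcond=None)[0],len(fl))
t0=load('top0');t1=load('t12')
cv2.imwrite('pics/c12.png',np.vstack([cv2.resize(x['frame'][130:260,150:420],None,fx=2.2,fy=2.2) for x in (t0,t1)]))
E
```

```text
[0.52438772 0.16002799 0.11525408] [-2.14517668e-04 -1.00597638e-04  9.99999972e-01] 15.510434892599463
[ 0.47729525  0.87911386 -1.56875563] [ 0.00030892  0.00320707  0.00097911  0.00226059 -0.00021053 -0.00019533]
[0.00094607 0.00046074 0.01028481] 13749
```

View pics/c12.png

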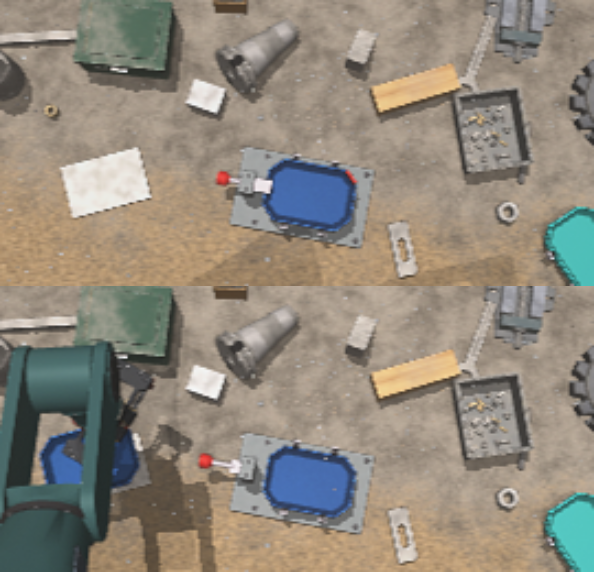

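View pics/s12.png

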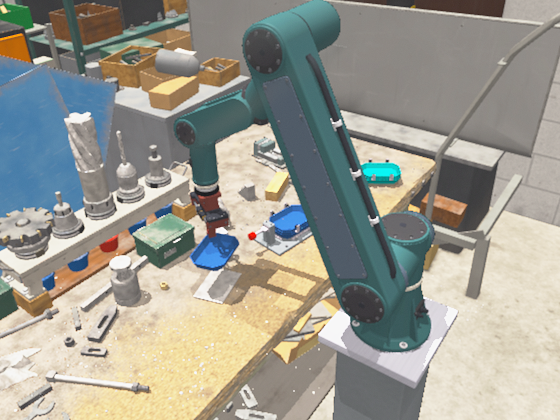

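```bash
python3 -c "
from h import *
print(bot.close_job())"
```

```text
the job is handed in; nothing more can be done
None
```

The job is done and handed in at about 18 s. The tray is held level and still over the steel plate, with the bolt left out.

- **Bolt:** I pulled the knob 32 mm, to its end stop. The stop showed as a rise to about 23 N with no further travel. In the last top view the bolt is still out.
- **Peel:** I pinched the lug and turned the tray 14° about the opposite corner. The tool-pose calculation kept that corner within 1 mm of where it started. I then lifted the tray clear still tilted and levelled it. The load after lifting was about 1.4 N, which is the tray alone, so the nest did not come with it.
- **Final pose:**
  - The tray's centre is at about (0.524, 0.160), within about 1 mm of the plate centre I measured with the wrist camera.
  - Its feet are about 110 mm above the plate.
  - It is level to about 0.1° and turned to match the plate.
- **Surroundings:** In the before-and-after top views the nest, clamp strap, steel block and hexagon nut look unmoved. The arm hides part of the plate area there.

One disagreement: my first rough top-camera position for the stand was about 7 mm off the wrist-camera one. I used the wrist values, and they agreed with where the knob and lug turned out to be.

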